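# Clear the tile press and re-arm it

## Task

Move the two finished terracotta arches from the press's catch tray into the blue tote, one in each compartment, each standing upright on its legs and set down rather than dropped; leave the white plaster mould in the tray. Then re-arm the press: turn the orange spring-return knob clockwise to its stop, hold it there for a good second, and let go so that it springs fully back. Leave the black dial and everything else on the bench as it is.

Things in the scene. Friction and masses are not known exactly. Their poses are not given: they have to be found in the camera images.
- press: Fixed green tile press with aluminium catch tray. Origin: underside of the tray's centre; tray 160 (x) by 340 (y) outside, walls 5 thick, 30 high, inner floor 5 above the origin. Beyond its +y end a low chute (to 65 high) and, from y = +265, the press, 320 high. In the tray three parts stand in a row along y, about 95 apart, in any order: two arches and the mould.
- arch_1: Finished terracotta arch, loose, 140 g: 60 long (x), 36 wide (y), 40 high; a slab 16 thick on two legs at the ends of x, with an opening 28 wide and 24 high through it along y. Origin: centre of the underside, z up. Take it across its 36 mm width.
- arch_2: The other finished arch, identical to arch_1.
- mould: White plaster mould, loose, stays in the tray: 50 (x) by 36 (y) by 28 high with a round boss to 36. Origin: centre of its underside.
- tote: Fixed blue tote, 140 (x) by 270 (y) by 55 high outside, walls 5 thick, floor 5 thick; a divider 5 thick at y = 0, as high as the walls, makes two compartments, 130 (x) by 127 (y) inside, centred at y = +66 and y = -66. Origin: centre of its underside.
- rearm (a joint): Angle of the orange spring-return knob, rad: 0 at rest, grows as it turns clockwise (seen from its front, looking at the sloped face), stop at 1.2. The spring pulls it back with 0.03 N m at rest to 0.13 N m at the stop; it returns by itself as soon as it is let go.
- rearm_grip (a point): Grip point of the orange knob, on its axis. z: the axis, out of the sloped face, 0.65 rad from vertical, leaning to the robot; x along the bar grip, 42 long (x), 14 wide (y); turns with the knob. Bar top 7 beyond the point, 44 mm disc under the bar 23 below it, face 37 below. Bar at rest 0.6 rad anticlockwise of straight up the slope, at the stop 0.6 clockwise. Clockwise = negative turn about z.
- rearm_console: Fixed grey console of the orange knob, front to -x: sloped face 150 by 100 (y), rising to +x, its middle (foot of the knob's axis) 75 above the origin. A visor 100 wide (y), 5 thick, underside 240 above the bench, covers x = 1 to 83, on two posts at x = 76: reach the knob along its axis, not from straight above. Origin: on the bench under the middle of the face.
- dial_console: A second console of the same build with a black dial in place of the orange knob. The two may change places.
- dial_tip (a point): Tip of the black dial's bar, 20 from the dial's axis. The dial must not be turned.
- pot: Bystander: squat blue glaze pot with white lid, 56 diameter, 55 high, loose. Origin: underside, as for all that follow.
- bottle: Bystander: clear bottle, 66 diameter, 190 high, loose.
- bowl: Bystander: orange bowl, 120 diameter, 60 high, loose.
- mug: Bystander: white mug, 80 diameter, 90 high, loose.
- spatula: Bystander: spatula lying flat, about 180 long, loose.
- rolling_pin: Bystander: wooden rolling pin lying on the bench, 250 long, 44 diameter, loose.
Mind the look-alikes: they are no part of the job. Leave any red look-alike of the arch_2 alone.

How it is judged:
On the way, in this order (a step that is already met when the one before it is completed fails the run):
1. both arches stand in the tote, one in each compartment, let go and at rest (((x of arch_1 in the frame of tote between -0.06 and 0.06 m and y of arch_1 in the frame of tote between 0.012 and 0.122 m and z of each of arch_1, arch_2 in the frame of tote below 0.012 m and angle between each of arch_1, arch_2's own z axis and vertical below 0.12 rad and x of arch_2 in the frame of tote between -0.06 and 0.06 m and y of arch_2 in the frame of tote between -0.122 and -0.012 m) or (x of arch_1 in the frame of tote between -0.06 and 0.06 m and y of arch_1 in the frame of tote between -0.122 and -0.012 m and z of each of arch_1, arch_2 in the frame of tote below 0.012 m and angle between each of arch_1, arch_2's own z axis and vertical below 0.12 rad and x of arch_2 in the frame of tote between -0.06 and 0.06 m and y of arch_2 in the frame of tote between 0.012 and 0.122 m)) and linear speed of each of arch_1, arch_2 below 0.03 m/s and contact force between the fingers and arch_1 below 0.1 N and contact force between the fingers and arch_2 below 0.1 N), for 0.1 s.
2. then the orange knob is turned to its stop (beyond 1.14 of 1.2 rad) and held there for 0.8 s (value of joint rearm above 1.14 rad), for 0.8 s.
3. the orange knob is let go and springs back to rest (below 0.06 rad) (value of joint rearm below 0.06 rad and contact force between the fingers and rearm_console below 0.1 N), for 0.2 s.
At the end, for the whole second after the job is handed in: Each arch upright (0.12 rad), at rest and let go on the floor of its own tote compartment (origin under 60 mm from tote centre in x, 12-122 mm from divider in y, under 12 mm above underside); knob let go, below 0.06 rad; mould and bystanders within 30 mm of their starts, dial tip within 8 mm (all of step 1 and all of step 3 and distance of each of mould, pot, bottle, bowl, mug, spatula, rolling_pin from where it was at the start of the episode below 0.03 m and distance of dial_tip from where it was at the start of the episode below 0.008 m); the robot touches nothing.
It fails at once if the black dial is turned (its tip moves over 8 mm) (distance of dial_tip from where it was at the start of the episode above 0.008 m).
It fails at once if the plaster mould is moved over 30 mm (distance of mould from where it was at the start of the episode above 0.03 m).
It fails at once if a bystander is moved over 30 mm (distance of any of pot, bottle, bowl, mug, spatula, rolling_pin from where it was at the start of the episode above 0.03 m).
It fails at once if an arch is dropped or flung into the tote (faster than 0.8 m/s inside it) ((z of arch_1 in the frame of tote below 0.045 m and x of arch_1 in the frame of tote between -0.08 and 0.08 m and y of arch_1 in the frame of tote between -0.14 and 0.14 m and linear speed of arch_1 above 0.8 m/s) or (z of arch_2 in the frame of tote below 0.045 m and x of arch_2 in the frame of tote between -0.08 and 0.08 m and y of arch_2 in the frame of tote between -0.14 and 0.14 m and linear speed of arch_2 above 0.8 m/s)).
It also fails if it takes over 72 s, if anything falls off the work surface, if the arm or the gripper's body presses on something with over 40 N, if the wrist force passes 120 N, or if a joint passes its speed limit or range.

## Robot

A 6-joint arm with a two-finger parallel gripper is mounted at the origin on the work surface. World frame = base frame: x ahead of the robot, y to its left, z up, the work surface at z = 0. Lengths are in m, angles in rad, forces in N, time in s.
With the tool pointing down it reaches from about 0.375 to 0.975 m from the base axis. Payload 3.8 kg.
Tool frame: the origin (TCP) lies at the very end of the fingers, on their centre line; the grasp point (between the pads) lies behind it (robot.grasp_offset is the z of the grasp point in the tool frame, in m); z points along the fingers, x is the direction in which the jaws open and shut, and the axes are right-handed (so a half turn about z gives the same grasp; the last joint's range is limited). The gripper opens to 88 mm and grips with 3 to 60 N. Pads are 18 mm wide; open, the fingers measure 123 mm over their backs; the gripper's body (75 mm by 187 mm) begins 45 mm behind the grasp point.
Start: joints at [1.245, 0.264, 1.604, -0, 1.274, -0.037], TCP at [0.192, 0.647, 0.239] pointing down, gripper open.
Joint ranges: [-2.63, 2.63], [-0.94, 2.18], [0.31, 2.57], [-1.31, 4.45], [0, 2.66], [-2.55, 2.55]. Speed limits (rad/s): [2.57, 2.57, 3.14, 3.14, 3.14, 3.14].

## Interface

Orientations are given as a unit quaternion [x, y, z, w].
In Python, from cell import robot, effector, vision gives the robot as it stands. The module is installed in compiled form; this text tells all that it offers. Calls block until the motion is done:
- robot.move_ptp(position, orientation): joint-space move of the TCP to a pose.
- robot.move_straight(position, frame=None, v=0.15, f_stop=None): straight line of the TCP; frame=None keeps the orientation; v is the mean speed in m/s. With f_stop (N) it stops when the force on the tool has changed by that much, and returns True; else False.
- robot.move_joints(angles): joint-space move.
- effector.set_gripper(opening, f_grip=None): opening from 0.0 (shut) to 1.0 (fully open); f_grip is the grip in N (None keeps the last); returns when the fingers have stopped.
- robot.hold(seconds).
- robot.ik(position, orientation): joint angles nearest the present ones, or None.
- robot.get_obs(): the state.
- vision.get_image(name): name is "side" or "top"; returns a dict with "color" (420x560x3 uint8, red, green, blue), "depth" (420x560 float32, m along the optical axis (not along the pixel's ray), 0 where there is no reading), "fx", "fy", "cx", "cy" (pixels), "rvec" (rotation vector, rad) and "tvec" (3), from world to camera coordinates, as OpenCV has them. Camera axes: x right, y down, z forward; pixel columns grow to the right and rows downward; lengths in m; the calibration is good to about 2 mm. A picture is of the moment at which its call begins.
A pose or a line that the arm cannot do raises robot.Unreachable and nothing moves.
- robot.job_done(): hands the job in, once; it reports no verdict.
The state is a dict: "time_s": time; "joints": joint angles; "dq": joint speeds; "effort": joint torques, N m; "tool_pos": TCP position; "orientation": TCP orientation; "contact_force": force on the tool from outside, world axes, zero at the start; "torque": the same for the moment, N m; "opening": opening from 0.0 (shut) to 1.0 (fully open).
Only numpy, scipy, OpenCV 4.12 (cv2) and the standard library are available. Lean on these libraries where they do the work, as an engineer would, in place of code of your own. Each camera call takes 0.05 s, during which the arm holds its last target. There are 200 camera calls.

## Working session

There is one attempt and no reset: what is moved stays moved. The work goes in short steps, each a Python script; the robot and the scene stay as the last script left them, time stands still between calls to the robot, and variables do not carry over. Pictures are saved under pics/ and viewed, about 8 in all and at most 12, crops included, and the job is handed in when it is done.

```bash
mkdir -p pics; cat > h.py <<'E'
import numpy as np, cv2
from cell import robot, effector, vision
def grab(n):
    im=vision.get_image(n); np.savez(f'pics/{n}.npz',**im); cv2.imwrite(f'pics/{n}.png',im['color'][:,:,::-1]); return im
def cloud(im):
    d=im['depth']; v,u=np.mgrid[:d.shape[0],:d.shape[1]]
    P=np.stack([(u-im['cx'])/im['fx']*d,(v-im['cy'])/im['fy']*d,d],-1)
    R=cv2.Rodrigues(np.asarray(im['rvec'],float))[0]
    W=(P-np.asarray(im['tvec']).ravel())@R
    W[d==0]=np.nan
    return W
E
python3 - <<'E'
from h import *
for n in('top','side'):
    im=grab(n); R=cv2.Rodrigues(np.asarray(im['rvec'],float))[0]
    print(n,im['fx'],im['cx'],im['cy'],'cam',-R.T@np.ravel(im['tvec']),R[2],np.mean(im['depth']==0))
print(robot.grasp_offset, robot.get_obs())
a=cv2.imread('pics/top.png')
cv2.imwrite('pics/top1.png',cv2.resize(a,(800,600)))
a=cv2.imread('pics/side.png')
cv2.imwrite('pics/side1.png',cv2.resize(a,(800,600)))
E
```

```text
top 518.3240875956751 275.5099376802276 206.86603545536306 cam [ 0.21689342 -0.03100334  1.61091195] [ 0.19156832  0.00124999 -0.98147849] 0.003924319727891156
side 429.7021922669978 281.0600149162032 207.7601924576427 cam [ 0.13584563 -0.55898511  0.86350807] [ 0.36225164  0.53680174 -0.7619827 ] 0.0040178571428571425
-0.0187 {'time_s': 0.1, 'joints': array([ 1.24508354e+00,  2.64682716e-01,  1.60522124e+00, -8.46581610e-06,
        1.27371420e+00, -3.68756015e-02]), 'dq': array([-2.23132459e-03, -8.64872062e-04, -3.03045453e-03,  3.08485121e-05,
       -7.18064612e-04,  8.59850008e-04]), 'effort': array([ 9.64663413e-04, -5.03616321e+01, -3.58071792e+01,  7.30987173e-02,
        2.33138498e-02, -5.40234942e-05]), 'tool_pos': array([0.19204899, 0.64643465, 0.23751796]), 'orientation': array([ 8.01509223e-01,  5.97981555e-01, -8.31207036e-04,  5.78597687e-04]), 'contact_force': array([ 0.12445099,  0.13573433, -0.220279  ]), 'torque': array([0.01108332, 0.04846689, 0.01361634]), 'opening': 1.0023130037114822}
```

View pics/top1.png

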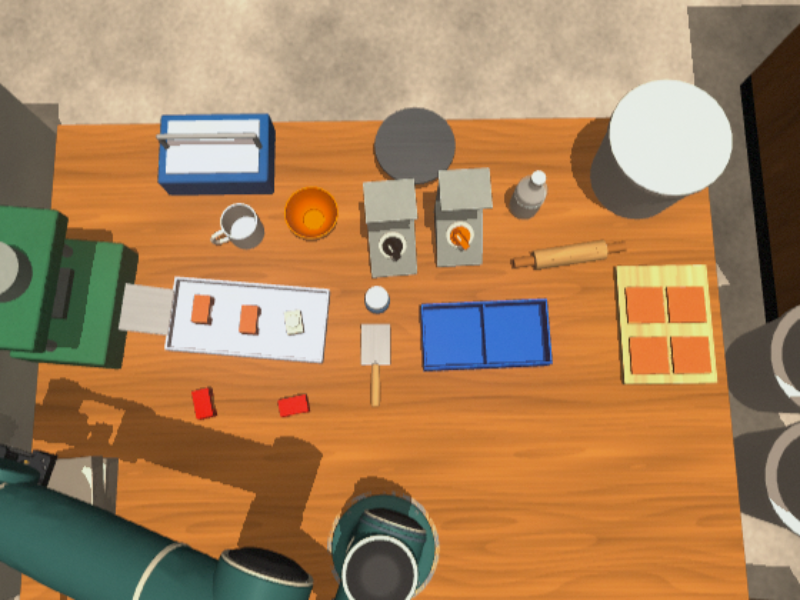

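View pics/side1.png

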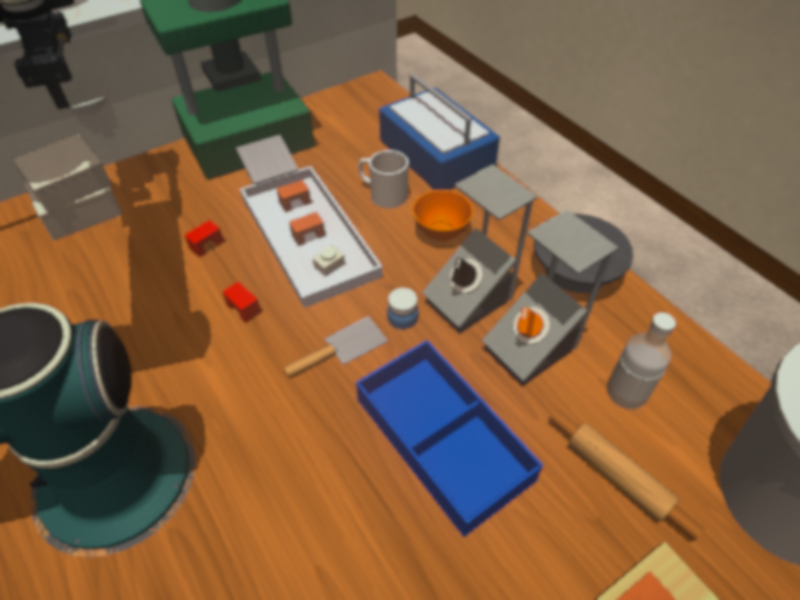

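The terracotta arches are in the tray at (202,309) and (249,319), with the white mould at (293,321). The red blocks at (203,403) and (293,405) lie on the bench outside the tray, so they are look-alikes. The orange knob at (460,237) is on the right console and the black dial at (393,247) on the left. Next I'll measure from both views.

```bash
cat > m.py <<'E'
from h import *
I={n:np.load(f'pics/{n}.npz') for n in('top','side')}; W={n:cloud(I[n]) for n in I}
def rect(P):
    (c,s,a)=cv2.minAreaRect((P[:,:2]*1000).astype(np.float32)); return np.round(c,1),np.round(s,1),round(a,1)
def show(n,mask,zlo,lab,minpx=25):
    w=W[n]; k,l,st,ce=cv2.connectedComponentsWithStats(mask.astype(np.uint8))
    for i in range(1,k):
        if st[i,4]<minpx: continue
        P=w[l==i]; P=P[np.isfinite(P[:,2])]
        if len(P)<10: continue
        zt=np.percentile(P[:,2],90); T=P[P[:,2]>zt-.006]
        print(n,lab,'px',ce[i].round()/.7,'n',st[i,4],'ztop %.1f zmed %.1f'%(zt*1e3,np.median(T[:,2])*1e3),'med',(np.median(T[:,:2],0)*1e3).round(1),'rect',*rect(T))
for n in I:
    hsv=cv2.cvtColor(I[n]['color'],cv2.COLOR_RGB2HSV).astype(int); h,s,v=hsv[...,0],hsv[...,1],hsv[...,2]; w=W[n]; x,y,z=w[...,0],w[...,1],w[...,2]
    red=((h<14)|(h>174))&(s>150)&(v>110)&(z>.02)&(x>.2)&(x<.75)
    show(n,red,0,'red/orange')
    show(n,(h>105)&(h<125)&(s>150)&(z>.048)&(z<.065)&(x<.6)&(x>.3)&(y<.1),0,'toterim')
    show(n,(h>105)&(h<125)&(s>150)&(z<.012)&(z>-.005)&(x<.6)&(x>.3)&(y<.1),0,'totefloor')
    show(n,(s<60)&(v>140)&(z>.025)&(z<.05)&(x<.65)&(x>.3)&(y>.0)&(y<.6),0,'white')
    show(n,(s<60)&(z>.21)&(z<.26)&(x>.5)&(x<.85)&(y<.1)&(y>-.3),0,'visor')
E
python3 m.py
python3 - <<'E'
import cv2,numpy as np
a=cv2.imread('pics/top.png');b=cv2.imread('pics/side.png')
c=cv2.resize(a[185:300,110:240],(400,354),interpolation=cv2.INTER_CUBIC);d=cv2.resize(a[110:195,245:350],(400,324),interpolation=cv2.INTER_CUBIC)
e=cv2.resize(b[100:220,120:280],(400,300),interpolation=cv2.INTER_CUBIC)[:246];f=cv2.resize(b[110:280,290:440],(400,453),interpolation=cv2.INTER_CUBIC)[60:336]
L=np.vstack([c,e]);M=np.vstack([d,f]);cv2.imwrite('pics/crop.png',np.hstack([L,M]))
E
```

```text
top red/orange px [307.14285714 212.85714286] n 357 ztop 55.7 zmed 56.2 med [714.8 189.6] rect [701.5 150.4] [110.4  94.6] 88.5
top red/orange px [457.14285714 237.14285714] n 60 ztop 113.3 zmed 111.5 med [ 642.6 -164.3] rect [ 636.4 -173.3] [37.9 12.2] 51.5
top red/orange px [644.28571429 304.28571429] n 605 ztop 32.3 zmed 29.2 med [ 499.1 -572.2] rect [ 499.  -572.7] [78.8 76.9] 88.9
top red/orange px [685.71428571 304.28571429] n 618 ztop 32.0 zmed 29.1 med [ 500.1 -661. ] rect [ 498.1 -662.9] [80.5 77.1] 89.3
top red/orange px [200.         308.57142857] n 209 ztop 50.5 zmed 47.6 med [498.6 385.9] rect [499.8 386.2] [33.9 56.5] 85.3
top red/orange px [248.57142857 318.57142857] n 211 ztop 50.9 zmed 47.8 med [474.  283.1] rect [475.8 283.3] [33.8 56.2] 87.1
top red/orange px [648.57142857 354.28571429] n 634 ztop 31.9 zmed 29.1 med [ 387.7 -573.5] rect [ 389.4 -572.4] [80.4 77.4] 89.8
top red/orange px [690.         354.28571429] n 629 ztop 32.7 zmed 29.9 med [ 389.1 -664.4] rect [ 389.4 -662.5] [79.8 74.2] 89.4
top red/orange px [201.42857143 402.85714286] n 250 ztop 45.3 zmed 42
[... 3110 characters left out ...]
2881 ztop 8.2 zmed 6.2 med [ 447.3 -286. ] rect [ 448.7 -283.7] [117.3 118.1] 2.1
side white px [295.71428571 210.        ] n 913 ztop 47.0 zmed 45.3 med [499.6 480.3] rect [498.8 482.2] [60.2 97.4] 80.4
side white px [328.57142857 255.71428571] n 208 ztop 43.5 zmed 42.2 med [473.2 186.5] rect [473.2 186.8] [29.6 29.3] 24.0
side white px [431.42857143 287.14285714] n 64 ztop 47.8 zmed 46.1 med [589.4   7.9] rect [588.6   8.1] [13.8 14.6] 24.6
side visor px [495.71428571 191.42857143] n 1094 ztop 248.1 zmed 246.7 med [669.4 -27.9] rect [672.1 -24.6] [ 83.4 102.2] 3.1
side visor px [574.28571429 241.42857143] n 1462 ztop 248.0 zmed 246.6 med [ 690.9 -174.9] rect [ 693.8 -171.5] [85.2 99.5] 2.4
```

View pics/crop.png

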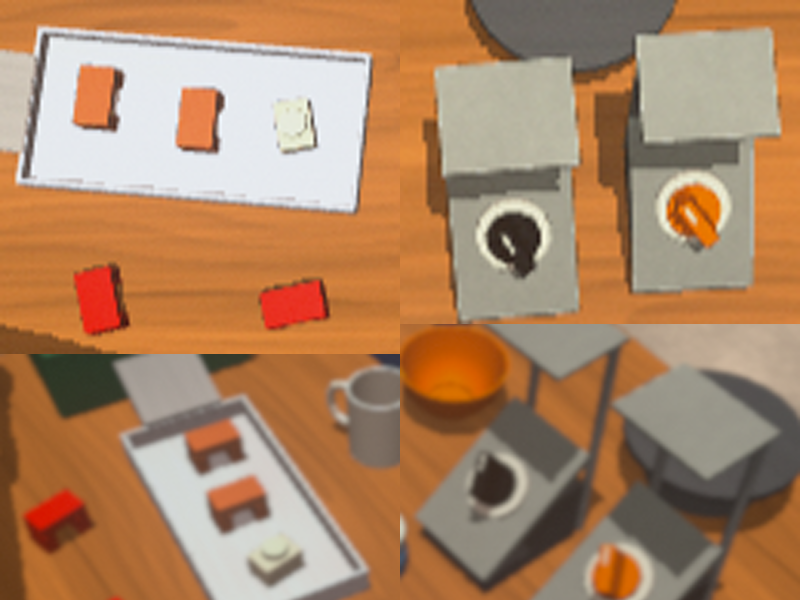

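The crop confirms it: two terracotta arches with the mould beside them in the tray, red blocks on the bench, and the orange knob on the console at y≈-0.17. Both views agree to within about 3 mm. Picking the first arch, at (500,385).

```bash
cat >> h.py <<'E'
from scipy.spatial.transform import Rotation as Rt
def down(deg):
    c,s=np.cos(np.radians(deg)),np.sin(np.radians(deg))
    return Rt.from_matrix(np.array([[c,s,0],[s,-c,0],[0,0,-1]])).as_quat()
def st(l):
    o=robot.get_obs(); print(l,round(o['time_s'],2),np.round(o['tool_pos'],4),'open %.3f'%o['opening'],'F',np.round(o['contact_force'],1),flush=True)
def pick(x,y,deg):
    robot.move_straight([x,y,.10],down(deg),v=.25)
    print(robot.move_straight([x,y,.017],v=.08,f_stop=8)); st('at')
    effector.set_gripper(0.2,f_grip=20); st('gripped')
    robot.move_straight([x,y,.16],v=.15); st('lifted')
def place(x,y):
    robot.move_straight([x,y,.16],v=.3)
    robot.move_straight([x,y,.04],v=.15)
    print(robot.move_straight([x,y,.015],v=.03,f_stop=4)); st('down')
    effector.set_gripper(0.6); st('released')
    robot.move_straight([x,y,.17],v=.15); st('up')
E
python3 - <<'E'
from h import *
effector.set_gripper(0.75)
robot.move_ptp([.33,.30,.26],down(80)); st('via')
pick(.500,.3855,84.8)
place(.438,-.159)
E
```

```text
via 2.01 [0.3301 0.3007 0.2602] open 0.746 F [-0.4  0.   0.3]
False
at 4.34 [0.5005 0.3859 0.0177] open 0.747 F [ 0.1  0.  -0. ]
gripped 4.91 [0.5001 0.3857 0.0173] open 0.406 F [-0.4 -0.4  1.9]
lifted 6.01 [0.4992 0.3849 0.1586] open 0.406 F [ 0.5 -0.  -1.5]
True
down 9.65 [ 0.4376 -0.1588  0.0171] open 0.404 F [-0.9 -0.   4.3]
released 10.1 [ 0.4365 -0.1584  0.0164] open 0.600 F [ 0.6  0.2 -0.8]
up 11.28 [ 0.4372 -0.1587  0.1689] open 0.599 F [-0.5 -0.3 -0.9]
```

```bash
python3 - <<'E'
from h import *
effector.set_gripper(0.75)
robot.move_straight([.475,.282,.17],down(86.8),v=.3)
pick(.4755,.282,86.8)
place(.442,-.291)
robot.move_straight([.36,-.12,.30],v=.3)
robot.move_ptp([.30,.30,.30],down(60))
for n in('top','side'):grab(n)
st('pic')
E
sed -i "s/^for n in I:/print('x')\nfor n in I:/" m.py; python3 m.py | grep -E 'red/orange|white'
cat > k.py <<'E'
from h import *
I={n:np.load(f'pics/{n}.npz') for n in('top','side')}; W={n:cloud(I[n]) for n in I}
# sloped grey face of the orange-knob console: plane fit; and orange bar/disc
for n in I:
    hsv=cv2.cvtColor(I[n]['color'],cv2.COLOR_RGB2HSV).astype(int); h,s,v=hsv[...,0],hsv[...,1],hsv[...,2]; w=W[n]; x,y,z=w[...,0],w[...,1],w[...,2]
    reg=(x>.52)&(x<.75)&(y<-.1)&(y>-.25)
    g=w[reg&(s<50)&(z>.02)&(z<.14)]
    for _ in range(4):
        c=np.median(g,0); m=np.mean(g,0); nn=np.linalg.svd(g-m)[2][2]; nn*=np.sign(nn[2]); d=(g-m)@nn; g=g[abs(d)<.006]
    print(n,'face n',nn.round(3),'tilt',np.arccos(nn[2]).round(3),'mean',m.round(4),'N',len(g),'y range',np.percentile(g[:,1],[1,99]).round(4),'x',np.percentile(g[:,0],[1,99]).round(4))
    o=w[reg&((h<20)|(h>174))&(s>150)&(z>.05)]
    ht=(o-m)@nn; print(' orange heights',np.percentile(ht,[5,25,50,75,95]).round(4))
    hi=o[(ht>.036)&(ht<.055)]; print(' bar',len(hi),hi.mean(0).round(4), (hi.max(0)-hi.min(0)).round(4), np.linalg.svd(hi-hi.mean(0))[2][0].round(3))
E
python3 k.py
python3 -c "
import cv2,numpy as np
a=cv2.imread('pics/top.png');b=cv2.imread('pics/side.png')
cv2.imwrite('pics/crop2.png',np.hstack([cv2.resize(a[110:270,240:400],(400,400)),cv2.resize(b[200:380,230:390],(400,400))]))"
```

```text
False
at 14.92 [0.4761 0.2823 0.0176] open 0.747 F [-1.2 -0.1 -0. ]
gripped 15.48 [0.4757 0.2822 0.0173] open 0.404 F [-0.1  0.   1.5]
lifted 16.58 [0.4747 0.2815 0.1587] open 0.408 F [ 0.4  0.2 -2.4]
True
down 20.32 [ 0.4416 -0.2907  0.0172] open 0.404 F [-0.9  0.6  4.5]
released 20.77 [ 0.4406 -0.29    0.0162] open 0.603 F [ 0.2 -0.8 -0.3]
up 21.94 [ 0.4413 -0.2905  0.1689] open 0.596 F [0.4 0.5 0.1]
pic 24.52 [0.3007 0.2993 0.2998] open 0.595 F [ 0.  -0.4  1.2]
top red/orange px [307.14285714 212.85714286] n 345 ztop 53.9 zmed 53.6 med [713.6 186.4] rect [700.6 150.6] [110.6  95. ] 88.9
top red/orange px [457.14285714 237.14285714] n 61 ztop 114.5 zmed 114.5 med [ 640.5 -163.9] rect [ 636.1 -166.4] [23.6 14.9] 30.1
top red/orange px [644.28571429 304.28571429] n 610 ztop 32.3 zmed 29.4 med [ 500.4 -573.8] rect [ 499.5 -572.9] [77.1 78.3] 0.6
top red/orange px [685.71428571 304.28571429] n 615 ztop 32.3 zmed 29.0 med [ 495.4 -662.8] rect [ 498.4 -662. ] [80.2 76.2] 89.5
top red/orange px [515.71428571 331.42857143] n 211 ztop 50.6 zmed 47.6 med [ 444.  -286.9] rect [ 442.4 -289.4] 
[... 2345 characters left out ...]
ed 42.3 med [472.9 187.3] rect [473.7 188.2] [28.4 24.3] 58.5
side white px [431.42857143 287.14285714] n 66 ztop 48.8 zmed 46.9 med [589.5   7.5] rect [588.3   8.6] [16. 15.] 88.1
top face n [-0.609 -0.031  0.793] tilt 0.656 mean [ 0.6461 -0.1693  0.0721] N 966 y range [-0.2194 -0.1204] x [0.5941 0.7024]
 orange heights [0.009  0.0133 0.0194 0.0412 0.0472]
 bar 57 [ 0.6262 -0.1726  0.1112] [0.0339 0.0303 0.0315] [-0.649 -0.548 -0.528]
side face n [-0.605 -0.029  0.795] tilt 0.651 mean [ 0.6532 -0.1775  0.0768] N 2142 y range [-0.2232 -0.1265] x [0.5939 0.7213]
 orange heights [0.0119 0.0145 0.0282 0.0429 0.0458]
 bar 92 [ 0.6237 -0.1783  0.1089] [0.0303 0.0242 0.0253] [-0.683 -0.503 -0.53 ]
```

View pics/crop2.png

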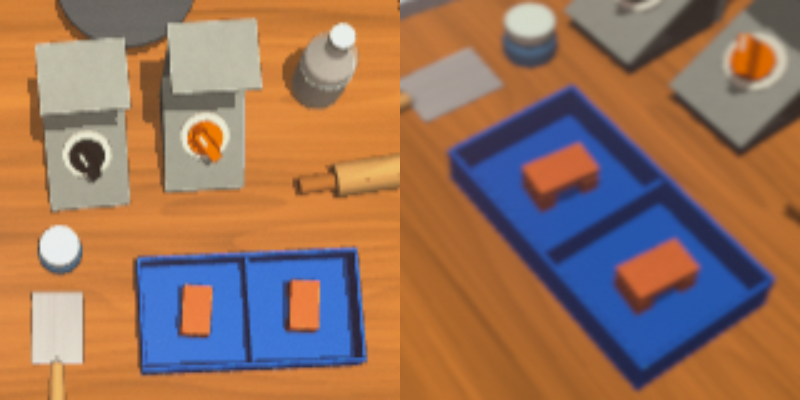

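Both arches stand in their compartments: in the crop at (197,310) and (304,305), tops at 46–48 mm from both views. The mould hasn't moved. For the knob, the face plane and the visor agree on the axis foot at about (0.651,-0.172,0.075) with a tilt of 0.65. I'll check reach and then go to the approach pose.

```bash
cat >> h.py <<'E'
PSI=np.radians(2.5); FOOT=np.array([.6508,-.1718,.075])
n=np.array([-np.sin(.65)*np.cos(PSI),-np.sin(.65)*np.sin(PSI),np.cos(.65)])
u=np.array([np.cos(.65)*np.cos(PSI),np.cos(.65)*np.sin(PSI),np.sin(.65)])
G=FOOT+.037*n
def kq(a,flip=1):   # a = clockwise turn from rest
    xb=Rt.from_rotvec(n*(.6-a)).apply(u); tx=flip*np.cross(n,xb)
    return Rt.from_matrix(np.column_stack([tx,np.cross(-n,tx),-n])).as_quat()
E
python3 - <<'E'
from h import *
T=G-.013*n
for f in(1,-1):
    for a in(0,.6,1.27):
        for d in(0,.14):
            j=robot.ik(T+d*n,kq(a,f)); print(f,a,d,None if j is None else np.round(j,2))
print(G.round(4),T.round(4))
E
```

```text
1 0 0 None
1 0 0.14 None
1 0.6 0 None
1 0.6 0.14 None
1 1.27 0 [-0.45  0.12  2.22  0.96  0.36 -2.24]
1 1.27 0.14 [-0.55 -0.2   2.28  0.65  0.6  -1.95]
-1 0 0 [-0.45  0.12  2.22  0.96  0.36 -0.37]
-1 0 0.14 [-0.55 -0.2   2.28  0.65  0.6  -0.08]
-1 0.6 0 [-0.45  0.12  2.22  0.96  0.36  0.23]
-1 0.6 0.14 [-0.55 -0.2   2.28  0.65  0.6   0.52]
-1 1.27 0 [-0.45  0.12  2.22  0.96  0.36  0.9 ]
-1 1.27 0.14 [-0.55 -0.2   2.28  0.65  0.6   1.19]
[ 0.6284 -0.1728  0.1045] [ 0.6363 -0.1724  0.0941]
```

Joint 6 turns the tool exactly about the knob axis (flip -1). Going in.

```bash
python3 - <<'E'
from h import *
T=G-.013*n
effector.set_gripper(0.5)
robot.move_straight([.36,-.15,.30],v=.3)
robot.move_ptp(T+.14*n,kq(0,-1)); st('appr')
robot.move_straight(T+.05*n,v=.15)
st('near'); print(np.round(robot.get_obs()['joints'],2))
a=grab('side')['color'];b=grab('top')['color']
cv2.imwrite('pics/crop3.png',np.hstack([cv2.resize(a[100:320,250:470],(400,400)),cv2.resize(b[110:240,260:390],(400,400))])[:,:,::-1])
E
```

```text
appr 27.82 [ 0.5519 -0.1755  0.206 ] open 0.496 F [-0.2 -1.1 -0.1]
near 28.57 [ 0.6063 -0.1738  0.1344] open 0.504 F [ 0.4  0.8 -1. ]
[-0.48  0.    2.25  0.82  0.43 -0.23]
```

View pics/crop3.png

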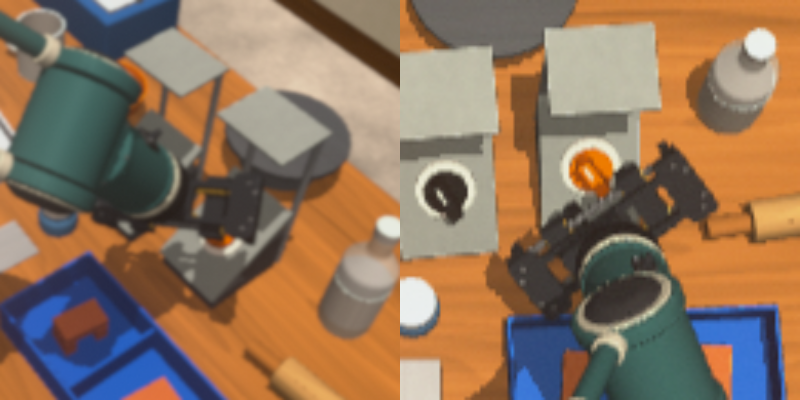

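The fingers straddle the orange bar at about (590,185) in the crop, and the body is clear of the visor. Next: descend, grip, turn, hold, release.

```bash
python3 - <<'E'
from h import *
T=G-.013*n
print(robot.move_straight(T,v=.05,f_stop=8)); st('at')
effector.set_gripper(0.0,f_grip=15); st('closed')
o=robot.get_obs()
if .12<o['opening']<.22 and np.linalg.norm(o['contact_force'])<25:
    effector.set_gripper(0.0,f_grip=40); st('40N')
    j=np.array(o['joints']); j0=np.array(robot.ik(T,kq(0,-1))); print(np.round(j-j0,4))
    for a in(.3,.6,.9,1.15,1.26):
        t=j0.copy(); t[5]+=a; robot.move_joints(t); st(a); o=robot.get_obs(); print(' torque about axis %.3f'%(o['torque']@n),'j6 err %.4f'%(o['joints'][5]-t[5]), 'eff6 %.3f'%o['effort'][5])
E
```

```text
False
at 29.82 [ 0.6364 -0.1725  0.0944] open 0.502 F [0.1 0.4 0.5]
closed 30.38 [ 0.6363 -0.1725  0.0943] open 0.156 F [-1.9 -1.   1.9]
40N 30.59 [ 0.6363 -0.1724  0.0943] open 0.153 F [-2.6 -0.5  2. ]
[-0.0001 -0.0003 -0.     -0.0001  0.0001 -0.    ]
0.3 30.98 [ 0.6363 -0.1725  0.0943] open 0.154 F [-4.  0.  3.]
 torque about axis 0.049 j6 err -0.0034 eff6 0.222
0.6 31.38 [ 0.6363 -0.1725  0.0943] open 0.155 F [-4.2  0.3  4.6]
 torque about axis 0.073 j6 err -0.0050 eff6 0.215
0.9 31.77 [ 0.6363 -0.1725  0.0943] open 0.155 F [-5.2  0.1  4.9]
 torque about axis 0.086 j6 err -0.0056 eff6 0.219
1.15 32.12 [ 0.6363 -0.1725  0.0942] open 0.151 F [-5.3 -0.5  6. ]
 torque about axis 0.076 j6 err -0.0043 eff6 0.205
1.26 32.37 [ 0.6364 -0.1726  0.0943] open 0.158 F [-5.3 -1.6  4.6]
 torque about axis 0.636 j6 err -0.0058 eff6 0.850
```

The axis torque jumped from 0.08 to 0.64 N m, so the knob is firmly on its stop. Hold, let go, retract.

```bash
python3 - <<'E'
from h import *
T=G-.013*n
robot.hold(1.4); o=robot.get_obs(); print('torque %.3f'%(o['torque']@n)); st('held')
effector.set_gripper(0.9); st('open'); robot.hold(.4)
robot.move_straight(T+.15*n,v=.12); st('back')
robot.move_straight([.36,-.15,.32],v=.25)
robot.move_ptp([.30,.30,.30],down(60)); st('clear')
for m in('top','side'):grab(m)
a=cv2.imread('pics/top.png');b=cv2.imread('pics/side.png')
cv2.imwrite('pics/crop4.png',np.hstack([cv2.resize(a[110:270,240:400],(400,400)),cv2.resize(b[130:350,230:450],(400,400))]))
E
python3 k.py | grep -A3 top; python3 k.py|grep bar;  python3 m.py | grep -E 'px \[(515|454|292|420|474|375|307)'
```

```text
torque 0.688
held 33.77 [ 0.6364 -0.1726  0.0943] open 0.158 F [-4.1  0.3  5.4]
open 34.82 [ 0.6363 -0.1724  0.0941] open 0.898 F [-0.2  0.4 -0.6]
back 36.62 [ 0.5454 -0.1762  0.2127] open 0.898 F [ 0.3 -0.   0.2]
clear 39.37 [0.3002 0.2996 0.2996] open 0.901 F [-0.5 -0.  -0.1]
top face n [-0.608 -0.021  0.794] tilt 0.654 mean [ 0.6465 -0.1694  0.0724] N 959 y range [-0.2198 -0.1205] x [0.5941 0.7066]
 orange heights [0.0089 0.0129 0.0184 0.0418 0.0452]
 bar 58 [ 0.6264 -0.1724  0.1107] [0.0324 0.0305 0.0273] [-0.654 -0.563 -0.506]
side face n [-0.606 -0.03   0.795] tilt 0.652 mean [ 0.6531 -0.1776  0.0767] N 2162 y range [-0.2234 -0.1268] x [0.594  0.7216]
 bar 58 [ 0.6264 -0.1724  0.1107] [0.0324 0.0305 0.0273] [-0.654 -0.563 -0.506]
 bar 93 [ 0.6241 -0.1781  0.1083] [0.029  0.026  0.0247] [-0.681 -0.5   -0.535]
top red/orange px [307.14285714 212.85714286] n 355 ztop 54.1 zmed 54.1 med [714.7 193.7] rect [700.2 150.7] [110.6  92.9] 85.5
top red/orange px [515.71428571 331.42857143] n 212 ztop 50.1 zmed 47.6 med [ 441.1 -288.5] rect [ 442.  -289.5] [33.4 55.6] 86.2
top red/orange px [454.28571429 334.28571429] n 214 ztop 50.2 zmed 47.5 med [ 436.3 -157.3] rect [ 437.7 -157.6] [34.2 55.5] 84.9
top red/orange px [292.85714286 404.28571429] n 248 ztop 44.5 zmed 41.7 med [293.1 186.8] rect [292.5 186.9] [36.4 59.4] 10.8
top white px [375.71428571 270.        ] n 54 ztop 45.8 zmed 44.3 med [586.6  12.1] rect [584.5  10.7] [15.6 21.5] 89.5
top white px [292.85714286 321.42857143] n 188 ztop 43.7 zmed 41.9 med [472.2 188. ] rect [469.7 188.2] [39.1 32.7] 14.2
side red/orange px [474.28571429 460.        ] n 457 ztop 47.5 zmed 45.9 med [ 441.4 -293.7] rect [ 442.5 -292.6] [34.5 56.2] 85.7
side toterim px [454.28571429 462.85714286] n 698 ztop 57.3 zmed 55.2 med [ 374.2 -311.8] rect [ 436.8 -229. ] [137.  261.5] 1.7
```

View pics/crop4.png

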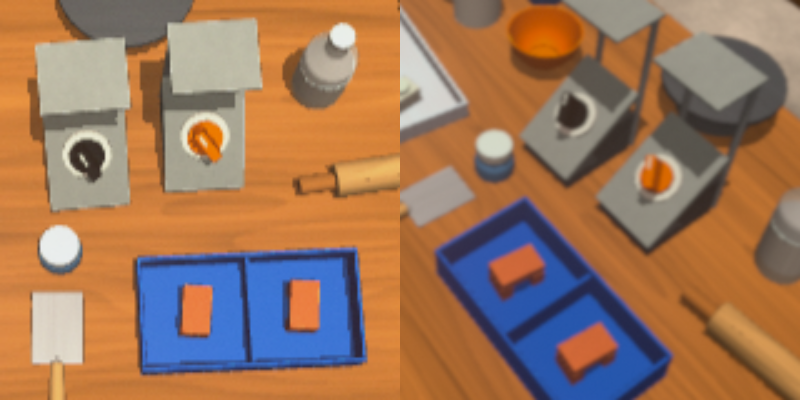

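View pics/top.png

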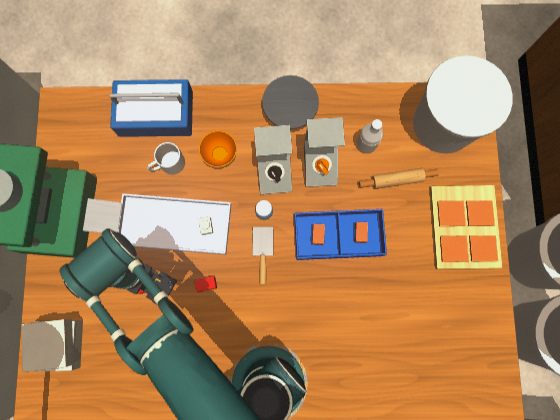

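The knob bar is back at its rest direction, at (205,140) in the crop. The dial, mould at (205,225) and all bystanders look unmoved, and the arm is clear. Handing in.

```bash
python3 -c "
from h import *
st('end'); robot.job_done()"
```

```text
end 39.47 [0.3005 0.2993 0.2999] open 0.901 F [ 0.6 -0.5 -0.6]
the job is handed in; nothing more can be done
```

The job is handed in at 39.5 s of the 72 s allowed; the system reports no verdict, so the results below come from my own checks.

- **Arches:** Both terracotta arches are in the tote, one in each compartment, set down under a 4 N contact stop. The top camera puts them at about (0.438, -0.158) and (0.442, -0.290). Their tops read 46–48 mm in the two views against an expected 45 mm, and they are upright.
- **Knob:** I turned the orange knob to its stop, where the axis torque jumped from 0.08 to 0.64 N m, and held it there for 1.4 s. After letting go, its bar direction matches the starting measurement to within about 0.03 in each component, within camera noise.
- **Everything else:** By measurement the mould is within about 3 mm of its start. The dial and the other bystanders look unmoved in the pictures, and the red look-alikes were left alone. The arm was clear with no contact force at hand-in.

No check failed. The only disagreement was top-surface heights reading 1–3 mm high, mostly in the top camera, which is about calibration and noise level.

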